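# Build the three-tier pastry stand

## Task

Put the three-tier pastry stand together on its square wooden foot: the large plate first, then the medium plate on top of it, then the small plate, and last the round wooden knob on the very top, each fully home over the pin below it so that everything stands straight. The plates are porcelain, so lower them gently into place rather than drop them, and leave the tongs and the little blackboard sign where they are.

Things in the scene. Friction and masses are not known exactly. Their poses are not given: they have to be found in the camera images.
- base: Foot of the stand, fixed to the counter: a brown wooden square 130 x 130 mm, 18 mm thick, with a round collar in its middle, 44 mm in diameter, flat top (shoulder) 30 mm above the counter; on it a tapered pin 14 mm tall (19 mm wide at its root, 8 at its tip). Origin: centre of the underside, on the counter; z up, x and y along its sides.
- plate_large: Large plate: round white porcelain, 190 mm across, rim 10 mm high. Brown wooden round stem in its middle, 40 mm in diameter, flat top 62 mm above the underside; on it a tapered pin 14 mm tall (19 mm wide at its root, 8 at its tip). In the underside a 24 mm hole, 58 mm deep: it drops over a pin, and the plate rests on the shoulder round it. Loose. Origin: centre of the underside; z up.
- plate_medium: Medium plate: round white porcelain, 145 mm across, rim 10 mm high. Brown wooden round stem in its middle, 40 mm in diameter, flat top 62 mm above the underside; on it a tapered pin 14 mm tall (19 mm wide at its root, 8 at its tip). In the underside a 24 mm hole, 58 mm deep: it drops over a pin, and the plate rests on the shoulder round it. Loose. Origin: centre of the underside; z up.
- plate_small: Small plate: round white porcelain, 100 mm across, rim 10 mm high. Brown wooden round stem in its middle, 40 mm in diameter, flat top 62 mm above the underside; on it a tapered pin 14 mm tall (19 mm wide at its root, 8 at its tip). In the underside a 24 mm hole, 58 mm deep: it drops over a pin, and the plate rests on the shoulder round it. Loose. Origin: centre of the underside; z up.
- knob: Knob that crowns the stand: brown wood, a round body 36 mm in diameter and 34 mm tall with a 28 mm ball on top, 58 mm tall in all. In its underside a hole 24 mm in diameter, 26 mm deep, drops loosely over a pin of a plate. Loose, standing upright. Origin: centre of the underside; z up; the same all round.
- tongs: Bystander: black serving tongs lying flat on the counter, about 245 mm long (along x), 65 mm wide at most, 12 mm high. Loose. Origin: middle of the underside.
- sign: Bystander: a small blank blackboard sign, 90 mm wide (along y) and 80 mm high, standing on a 50 x 70 mm light wooden foot. Loose. Origin: centre of the underside. (Beyond the work, from about 0.79 m ahead of the robot, a fixed low tray of buns, 47 mm high, is only scenery.)

How it is judged:
By the outcome, as a careful person would: the job done as asked, in the order asked, and still so for the second after the job is handed in, with the robot touching nothing.
It also fails if it takes over 128 s, if anything falls off the work surface, if the arm or the gripper's body presses on something with over 40 N, if the wrist force passes 120 N, or if a joint passes its speed limit or range.

## Robot

A 7-joint arm with a two-finger parallel gripper is mounted at the origin on the work surface. World frame = base frame: x ahead of the robot, y to its left, z up, the work surface at z = 0. Lengths are in m, angles in rad, forces in N, time in s.
With the tool pointing down it reaches from about 0.425 to 0.95 m from the base axis. Payload 16.7 kg.
Tool frame: the origin (TCP) lies between the finger pads; the fingertips stand 25 mm ahead of it and the grasp point (between the pads) lies 6 mm ahead of it; z points along the fingers, y is the line along which they close (so a half turn about z gives the same grasp; the last joint's range is limited). The gripper opens to 94 mm and grips with 3 to 60 N. Pads are 16 mm wide; open, the fingers measure 119 mm over their backs; the gripper's body (75 mm by 177 mm) begins 78 mm behind the grasp point.
Start: joints at [-1.27, 0.426, 0.074, 1.606, -0.034, 1.111, -0.067], TCP at [0.294, 0.608, 0.23] pointing down, gripper open.
Joint ranges: [-2.85, 2.85], [-0.5, 2.14], [-1.23, 1.37], [0.21, 2.46], [-1.02, 4.16], [0.16, 2.05], [-2.73, 2.73]. Speed limits (rad/s): [1.89, 1.89, 2.39, 2.39, 3.01, 3.01, 3.01].

## Interface

Orientations are given as a unit quaternion [w, x, y, z].
In Python, from cell import sense, viewer, manip, spotter gives the robot as it stands.
- The arm moves only by the tool step_arm, never from a script. Its argument "steps" is a list of rows, each a list of 7 numbers: the turn, a rotation vector about the tool's x, y, z normalised to -1 to 1, where 1 is 180 degrees, then the shift along the tool's x, y, z normalised to -1 to 1, where 1 is 1 m, then the closure, from 0 (fully open) to 1 (shut). A call has 1 to 5 rows; each row is the pose to reach, as a shift and turn from the pose commanded when the call began, along the tool's axes at that moment, turning the shorter way round; what a row does not reach only later rows make up. A row lasts 1/8 s, in which the tool goes at most 62.5 mm and 10.7 degrees, less where a joint would pass 70% of its speed; a pose out of reach is approached as far as the arm can. A call with a number of a shift or a turn outside -1 to 1 is refused whole. A call with a gripper value outside its range is refused whole. The fingers move at their own pace and stop on an object; the grip force is fixed at half the most. Time passes only in rows, so rows that repeat a pose let the fingers close. It gives the time, the measured TCP pose, the force, the opening and the grip force at its end, in the units of the state.
- sense(): the state, without advancing time (a new reading comes with each control period).
- viewer.get_image(name): name is "scene" or "top" or "wrist"; returns a dict with "image" (384x512x3 uint8, blue, green, red), "mtx" (3x3 intrinsics, pixels), "camera_from_world" (4x4, takes a point from world to camera coordinates). Camera axes: x right, y down, z forward; pixel columns grow to the right and rows downward; lengths in m; the calibration is good to about 2 mm. A picture is of the moment at which its call begins. There is no depth.
- manip.hand_in(): hands the job in; it is judged then, once.
Trained networks look in a picture, given as the dict that the camera call returned (one of the last four; its "shot" number tells which), for a name from the list of things; names that differ only in an ending like _2 or _b are one class to them, and where a whole thing is asked for, a point or a joint stands for the part that bears it (a point fixed in the world has none). Each returns a list of dicts, best first, with "confidence" (0 to 1); they miss things now and then, are a little off and sometimes report something else, mostly with a low value. They report only what shows in the picture. A call takes as long as a camera call.
- spotter.outline_of(picture, query): "region" (384x512 bool, what is visible of it) and "rect" ([left, top, width, height] in pixels, round what is visible of it).
The state is a dict: "t": time; "q": joint angles; "joint_velocities": joint speeds; "joint_torque": joint torques, N m; "tool_pos": TCP position; "ee_rot": TCP orientation; "force": force on the tool from outside, world axes, zero at the start; "ft_torque": the same for the moment, N m; "grip_width": opening from 0.0 (shut) to 1.0 (fully open); "grasp_force": force on a finger pad.
Only numpy, scipy, OpenCV 4.12 (cv2) and the standard library are available. Lean on these libraries where they do the work, as an engineer would, in place of code of your own. Each camera call takes 0.05 s, during which the arm holds its last target. There are 200 camera calls.

## Working session

There is one attempt and no reset: what is moved stays moved. The work goes in short steps, Python scripts to look and compute and a tool call to move; the robot and the scene stay as the last step left them, time stands still between calls to the robot, and variables do not carry over. Pictures are saved under pics/ and viewed, at most 14 in all, crops included, and the job is handed in when it is done.

Besides the shell and the picture viewer there is one more tool, called after "Request:" by a JSON object that holds its "name" and its "arguments", one argument or row to a line. step_arm: Moves the arm, as the interface text tells. Scaled input: -1 to 1 covers 1 m each way for a shift and 180 degrees each way for a turn. Its arguments: {"type":"object","properties":{"steps":{"type":"array"}},"required":["steps"]}

```bash
ls; mkdir -p pics; python3 - <<'E'
from cell import sense, viewer, spotter
import cv2
s=sense(); print({k:s[k] for k in ('t','tool_pos','ee_rot','force','grip_width')})
for n in ('top','scene'):
    p=viewer.get_image(n); cv2.imwrite(f'pics/{n}0.png',p['image']); print(n,p['mtx'].tolist(),p['camera_from_world'].round(3).tolist())
    for q in ('base','plate_large','plate_medium','plate_small','knob','tongs','sign'):
        r=spotter.outline_of(p,q); print(q,[(round(x['confidence'],2),x['rect']) for x in r[:2]])
E
```

```text
pics
{'t': 0.0, 'tool_pos': array([0.29394494, 0.60720117, 0.22978106]), 'ee_rot': array([-8.78851135e-05,  2.23516632e-01,  9.74699914e-01, -6.20901743e-04]), 'force': array([ 0.27146428, -0.72877356, -0.10752776]), 'grip_width': 0.9996377811215836}
top [[412.0700219202164, 0.0, 257.19605723917846], [0.0, 412.0700219202164, 194.80050489500593], [0.0, 0.0, 1.0]] [[0.016, -1.0, -0.017, 0.001], [-0.99, -0.014, -0.137, 0.57], [0.137, 0.019, -0.99, 0.998], [0.0, 0.0, 0.0, 1.0]]
base [(0.82, [226.3, 212.4, 65.1, 64.6])]
plate_large [(0.68, [291.9, 137.3, 71.9, 73.1]), (0.68, [379.9, 217.5, 58.8, 55.7])]
plate_medium [(0.89, [379.0, 219.3, 56.8, 57.1])]
plate_small [(0.97, [110.5, 223.3, 35.0, 34.2])]
knob [(0.45, [195.0, 158.9, 12.7, 17.6])]
tongs [(0.69, [405.9, 103.6, 22.6, 90.7])]
sign [(0.61, [90.2, 129.5, 39.4, 30.1])]
scene [[485.26760338387794, 0.0, 258.2673759035162], [0.0, 485.26760338387794, 189.75699949580286], [0.0, 0.0, 1.0]] [[0.111, 0.994, 0.01, -0.078], [0.817, -0.086, -0.57, -0.453], [-0.565, 0.071, -0.822, 1.573], [0.0, 0.0, 0.0, 1.0]]
base [(0.84, [214.6, 131.7, 67.1, 52.2])]
plate_large [(0.6, [148.7, 188.3, 76.7, 64.8]), (0.26, [352.1, 126.9, 35.5, 33.1])]
plate_medium [(0.6, [80.7, 147.3, 59.6, 42.5])]
plate_small [(0.91, [355.2, 127.7, 30.8, 31.4])]
knob [(0.59, [312.6, 196.0, 19.2, 20.5])]
tongs [(0.59, [66.2, 205.9, 34.9, 103.0])]
sign [(0.8, [399.7, 196.6, 37.6, 36.9])]
```

View pics/top0.png

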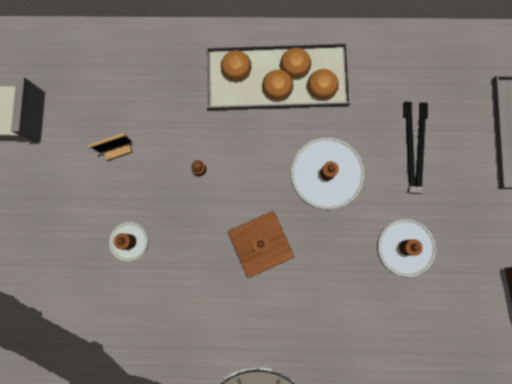

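View pics/scene0.png

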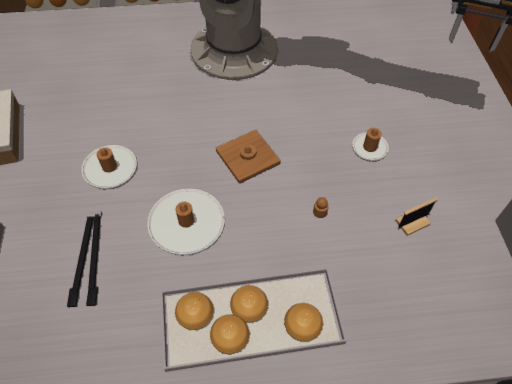

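The top view shows the plates at about (328,173), (407,248) and (128,242), the knob at (199,168) and the foot at (261,244). The scene view agrees. Next I fit the outlines metrically.

```bash
cat > h.py <<'E'
import numpy as np, cv2
from cell import sense, viewer, manip, spotter
def ray(p,uv,z):
    "pixels Nx2 -> world points on plane z"
    K=p['mtx'];T=p['camera_from_world'];R=T[:3,:3];c=-R.T@T[:3,3]
    uv=np.atleast_2d(uv).astype(float)
    d=(np.linalg.inv(K)@np.c_[uv,np.ones(len(uv))].T).T@R
    return c+d*((z-c[2])/d[:,2])[:,None]
def pix(p,X):
    T=p['camera_from_world'];X=np.atleast_2d(X)@T[:3,:3].T+T[:3,3];x=X@p['mtx'].T
    return x[:,:2]/x[:,2:]
def contour(m):
    c,_=cv2.findContours(m.astype(np.uint8),cv2.RETR_EXTERNAL,cv2.CHAIN_APPROX_NONE)
    return max(c,key=cv2.contourArea)[:,0,:]
def world(p,q,z,i=0):
    r=spotter.outline_of(p,q)
    return ray(p,contour(r[i]['region']),z)[:,:2] if len(r)>i else None
E
python3 - <<'E'
from h import *
for n in ('top','scene'):
    p=viewer.get_image(n)
    for q,z in (('base',.018),('plate_large',.010),('plate_medium',.01),('plate_small',.01),('knob',.03),('sign',0.0),('tongs',.006)):
        w=world(p,q,z)
        if w is None: print(n,q,None);continue
        c=cv2.minAreaRect((w*1000).astype(np.float32)); e=cv2.minEnclosingCircle((w*1000).astype(np.float32))
        print(n,q,np.round(c[0],1),np.round(c[1],1),round(c[2],1),'circ',np.round(e[0],1),round(e[1],1))
E
```

```text
top base [449.1  -1.1] [131.4 133.4] 25.5 circ [448.4  -1. ] 89.1
top plate_large [ 634.5 -171.6] [185.1 184.6] 0.7 circ [ 636.3 -172.7] 95.1
top plate_medium [ 447.3 -370.7] [135.7 143.5] 88.6 circ [ 446.7 -369.5] 72.5
top plate_small [449.8 338.2] [98.2 97.6] 47.2 circ [449.6 338. ] 51.4
top knob [639.6 160.6] [39.5 36.1] 1.9 circ [638.3 161.9] 21.5
top sign [696.3 403.3] [ 60.7 114. ] 19.8 circ [698.6 406.8] 59.5
top tongs [ 708.9 -402.4] [ 60.8 245.2] 87.7 circ [ 709.5 -397.1] 123.5
scene base [451.2   0. ] [143.2 136.9] 24.9 circ [ 4.526e+02 -1.000e-01] 92.0
scene plate_large [ 631.8 -170.1] [185.3 187. ] 85.5 circ [ 632.7 -171.4] 94.9
scene plate_medium [ 443.2 -370.3] [142.9 138.6] 61.9 circ [ 442.6 -369.6] 71.7
scene plate_small [444.3 344.1] [ 95.2 109.5] 31.3 circ [437.6 342.5] 60.4
scene knob [643.5 161.5] [35.3 61.6] 69.6 circ [643.8 162.4] 30.9
scene sign None
scene tongs [ 704.1 -403.3] [ 63.6 250.9] 88.6 circ [ 704.8 -393.3] 126.1
```

Request:
{"name": "step_arm", "arguments": {
  "steps": [
    [0,0,-0.0478,-0.043,-0.037,0,0],
    [0,0,-0.0956,-0.086,-0.074,0,0],
    [0,0,-0.1433,-0.129,-0.111,0,0],
    [0,0,-0.1433,-0.172,-0.148,0,0],
    [0,0,-0.1433,-0.215,-0.184,0,0]
  ]
}}

```text
t: 2.22
tool_pos: [0.4081, 0.3464, 0.2307]
ee_rot: [0.0, 0.0, 1.0, 0.0]
force: [0.9, 0.8, 0.3]
grip_width: 1.003
grasp_force: 0.0
```

Request:
{"name": "step_arm", "arguments": {
  "steps": [
    [0,0,0,-0.023,-0.052,0,0],
    [0,0,0,-0.046,-0.104,0,0],
    [0,0,0,-0.069,-0.156,0,0],
    [0,0,0,-0.092,-0.208,0,0],
    [0,0,0,-0.115,-0.26,0,0]
  ]
}}

```text
t: 2.85
tool_pos: [0.5229, 0.0865, 0.2309]
ee_rot: [0.0, 0.0, 1.0, 0.0]
force: [0.9, 0.5, 0.4]
grip_width: 0.999
grasp_force: 0.0
```

Request:
{"name": "step_arm", "arguments": {
  "steps": [
    [0,0,0,-0.023,-0.052,0,0],
    [0,0,0,-0.046,-0.104,0,0],
    [0,0,0,-0.069,-0.156,0.01,0],
    [0,0,0,-0.092,-0.208,0.02,0],
    [0,0,0,-0.113,-0.26,0.03,0]
  ]
}}

```text
t: 3.48
tool_pos: [0.6359, -0.1735, 0.2002]
ee_rot: [0.0, 0.0, 1.0, 0.0]
force: [0.6, 1.2, 1.2]
grip_width: 1.0
grasp_force: 0.0
```

```bash
python3 - <<'E'
from h import *
p=viewer.get_image('wrist'); cv2.imwrite('pics/w1.png',p['image'])
s=sense(); print(s['tool_pos'],s['ee_rot'],s['q'].round(2)); print(p['camera_from_world'].round(3).tolist())
print('pin tip',pix(p,[[.634,-.171,.076],[.634,-.171,.062]]))
for q,z in (('plate_large',.01),):
    w=world(p,q,z); print(np.round(cv2.minEnclosingCircle((w*1000).astype(np.float32)),1) if 0 else cv2.minAreaRect((w*1000).astype(np.float32)))
E
```

```text
[ 0.63593919 -0.18125918  0.19893336] [-2.43962691e-04  2.93384856e-03  9.99993921e-01 -1.86831041e-03] [-0.11  0.45  0.39  1.69 -0.19  1.04  1.91]
[[0.0, 1.0, -0.0, 0.174], [0.973, -0.0, 0.229, -0.636], [0.229, -0.0, -0.973, 0.216], [0.0, 0.0, 0.0, 1.0]]
pin tip [[258.15683255 195.50348854]
 [258.01807095 192.22012422]]
((633.129150390625, -170.46368408203125), (188.78048706054688, 188.50350952148438), 61.50149154663086)
```

View pics/w1.png

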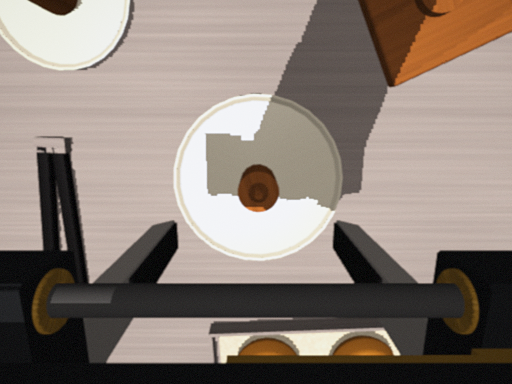

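The wrist view shows the plate rim centred at about (258,177) and the pin tip at about (258,190), so it lies near x 0.631–0.634, y −0.171. I'll settle, descend some, and check once more.

Request:
{"name": "step_arm", "arguments": {
  "steps": [
    [0,0,0,0.003,0.003,0.03,0],
    [0,0,0,0.003,0.003,0.07,0],
    [0,0,0,0.003,0.003,0.07,0],
    [0,0,0,0.003,0.003,0.07,0]
  ]
}}

```text
t: 4.08
tool_pos: [0.6327, -0.1691, 0.1319]
ee_rot: [0.001, 0.0, 1.0, -0.0]
force: [0.7, 0.2, 0.4]
grip_width: 0.998
grasp_force: 0.0
```

```bash
python3 - <<'E'
from h import *
p=viewer.get_image('wrist'); cv2.imwrite('pics/w2.png',p['image'][60:])
s=sense(); print(s['tool_pos'],s['ee_rot'])
print('pin tip,stem',pix(p,[[.633,-.171,.076],[.633,-.171,.062]]),p['mtx'][0,0])
w=world(p,'plate_large',.01); print(cv2.minAreaRect((w*1000).astype(np.float32)))
E
```

```text
[ 0.63294445 -0.1691574   0.13226011] [ 9.70263643e-04  3.50608516e-04  9.99999449e-01 -1.94916862e-04]
pin tip,stem [[252.87389927 220.23207286]
 [253.00937989 214.57779013]] 313.11015732537675
((627.9434204101562, -170.72280883789062), (188.39646911621094, 177.677978515625), 89.97491455078125)
```

View pics/w2.png

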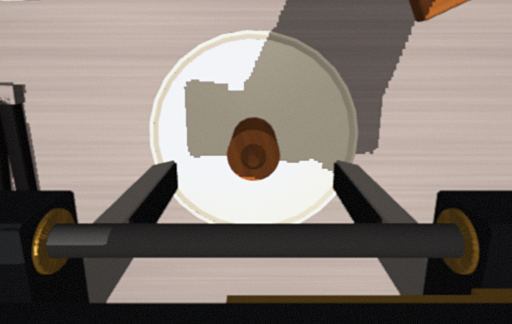

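The stem top sits at (253,215) and the pin at (253,216), so the plate axis is (0.633, −0.171). I'll descend and grip.

Request:
{"name": "step_arm", "arguments": {
  "steps": [
    [0,0,0,0,-0.002,0.04,0],
    [0,0,0,0,-0.002,0.07,0],
    [0,0,0,0,-0.002,0.082,0],
    [0,0,0,0,-0.002,0.082,0.3],
    [0,0,0,0,-0.002,0.082,1]
  ]
}}

```text
t: 4.8
tool_pos: [0.6329, -0.1712, 0.05]
ee_rot: [0.001, 0.0, 1.0, -0.0]
force: [-0.1, 0.3, 0.2]
grip_width: 0.826
grasp_force: 0.0
```

Request:
{"name": "step_arm", "arguments": {
  "steps": [
    [0,0,0,0,0,0,1],
    [0,0,0,0,0,0,1],
    [0,0,0,0,0,0,1]
  ]
}}

```text
t: 5.18
tool_pos: [0.6322, -0.1709, 0.0487]
ee_rot: [0.0, 0.0, 1.0, -0.0]
force: [0.3, -0.4, -0.4]
grip_width: 0.506
grasp_force: 0.0
```

Request:
{"name": "step_arm", "arguments": {
  "steps": [
    [0,0,0,0,0,0,1],
    [0,0,0,0,0,0,1],
    [0,0,0,0,0,0,1],
    [0,0,0,0,0,0,1]
  ]
}}

```text
t: 5.68
tool_pos: [0.6321, -0.1709, 0.0485]
ee_rot: [-0.0, 0.0, 1.0, 0.0]
force: [-0.0, 1.6, 4.2]
grip_width: 0.416
grasp_force: 30.0
```

Request:
{"name": "step_arm", "arguments": {
  "steps": [
    [0,0,0,0,0,-0.01,1],
    [0,0,0,0,0,-0.03,1],
    [0,0,0,0,0,-0.055,1],
    [0,0,0,0,0,-0.08,1],
    [0,0,0,0,0,-0.08,1]
  ]
}}

```text
t: 6.3
tool_pos: [0.6333, -0.1713, 0.1312]
ee_rot: [0.002, 0.0, 1.0, -0.0]
force: [0.1, 0.2, -4.0]
grip_width: 0.415
grasp_force: 30.0
```

Request:
{"name": "step_arm", "arguments": {
  "steps": [
    [0,0,0,0.015,0.014,0,1],
    [0,0,0,0.045,0.042,0,1],
    [0,0,0,0.08,0.075,0,1],
    [0,0,0,0.115,0.108,0,1],
    [0,0,0,0.145,0.137,0,1]
  ]
}}

```text
t: 6.92
tool_pos: [0.4854, -0.0328, 0.1279]
ee_rot: [-0.0, 0.0, 1.0, 0.0]
force: [0.0, 1.6, -3.6]
grip_width: 0.416
grasp_force: 30.0
```

Request:
{"name": "step_arm", "arguments": {
  "steps": [
    [0,0,0,0.022,0.021,0,1],
    [0,0,0,0.034,0.031,0,1],
    [0,0,0,0.038,0.034,0,1],
    [0,0,0,0.038,0.034,0,1],
    [0,0,0,0.038,0.034,0,1]
  ]
}}

```text
t: 7.55
tool_pos: [0.4498, -0.0005, 0.1285]
ee_rot: [0.0, 0.001, 1.0, -0.0]
force: [0.0, 0.5, -3.6]
grip_width: 0.413
grasp_force: 30.0
```

```bash
python3 - <<'E'
from h import *
s=sense(); print(s['tool_pos'],s['ee_rot'])
for n in ('top','scene'):
    p=viewer.get_image(n); cv2.imwrite(f'pics/{n}3.png',p['image'])
    w=world(p,'plate_large',.08+.01)
    if w is not None: print(n,cv2.minAreaRect((w*1000).astype(np.float32)))
    w=world(p,'base',.018)
    if w is not None: print(n,cv2.minAreaRect((w*1000).astype(np.float32)))
p=viewer.get_image('scene')
cv2.imwrite('pics/s3.png',cv2.resize(p['image'][60:260,130:380],None,fx=3,fy=3))
E
```

```text
[ 0.44982873 -0.00046433  0.12847133] [ 1.26675675e-04  8.51385261e-04  9.99999617e-01 -1.59290731e-04]
top ((642.1331787109375, 162.5816192626953), (34.7081184387207, 31.301759719848633), 1.9313567876815796)
scene ((449.230712890625, -0.6389389038085938), (186.14903259277344, 186.7329864501953), 16.823083877563477)
```

View pics/s3.png

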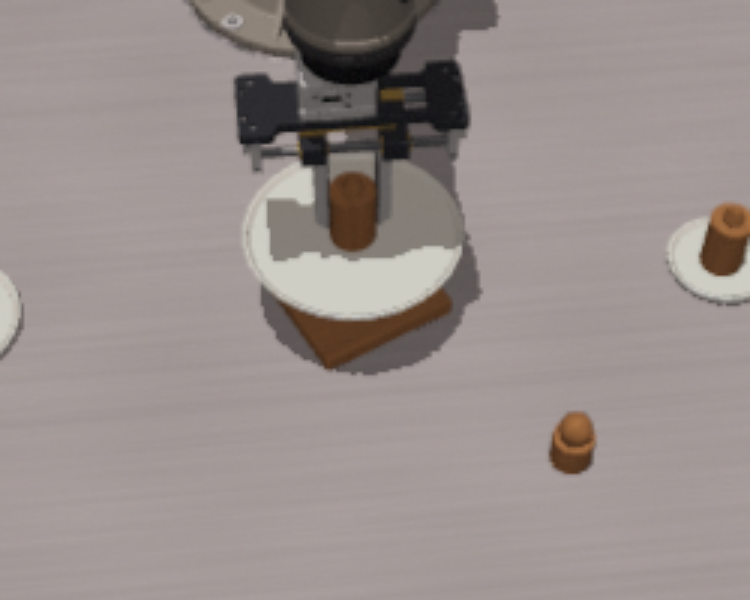

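The plate is held level at (0.449, −0.001) directly over the foot. I'll lower it gently.

Request:
{"name": "step_arm", "arguments": {
  "steps": [
    [0,0,0,0,0,0.015,1],
    [0,0,0,0,0,0.028,1],
    [0,0,0,0,0,0.034,1],
    [0,0,0,0,0,0.038,1],
    [0,0,0,0,0,0.041,1]
  ]
}}

```text
t: 8.52
tool_pos: [0.4493, 0.0002, 0.0873]
ee_rot: [0.0, 0.0, 1.0, -0.0]
force: [0.6, 0.2, -3.4]
grip_width: 0.416
grasp_force: 30.0
```

Request:
{"name": "step_arm", "arguments": {
  "steps": [
    [0,0,0,0,0,0.003,1],
    [0,0,0,0,0,0.006,1],
    [0,0,0,0,0,0.008,1],
    [0,0,0,0,0,0.009,1]
  ]
}}

```text
t: 9.02
tool_pos: [0.4487, 0.0002, 0.0784]
ee_rot: [-0.001, 0.0, 1.0, 0.0]
force: [-10.5, -0.2, 23.5]
grip_width: 0.417
grasp_force: 30.0
```

Request:
{"name": "step_arm", "arguments": {
  "steps": [
    [0,0,0,0,0,-0.001,1],
    [0,0,0,0,0,-0.001,0.5],
    [0,0,0,0,0,-0.001,0],
    [0,0,0,0,0,-0.001,0],
    [0,0,0,0,0,-0.001,0]
  ]
}}

```text
t: 9.65
tool_pos: [0.4494, 0.0002, 0.0796]
ee_rot: [0.0, 0.0, 1.0, 0.0]
force: [1.1, 0.2, 0.3]
grip_width: 0.785
grasp_force: 0.0
```

Request:
{"name": "step_arm", "arguments": {
  "steps": [
    [0,0,0,0,0,-0.02,0],
    [0,0,0,0,0,-0.06,0],
    [0,0,0,0,0,-0.1,0],
    [0,0,0,0,0,-0.1,0]
  ]
}}

```text
t: 10.15
tool_pos: [0.4507, 0.0005, 0.1819]
ee_rot: [0.002, 0.0, 1.0, 0.001]
force: [-0.6, -0.2, -0.5]
grip_width: 0.999
grasp_force: 0.0
```

```bash
python3 - <<'E'
from h import *
s=sense(); print(s['tool_pos'],s['ee_rot'],s['force'])
p=viewer.get_image('scene')
w=world(p,'plate_large',.04); print(cv2.minAreaRect((w*1000).astype(np.float32)))
q=viewer.get_image('wrist'); print(pix(q,[.45,-.0005,.106]), pix(q,[.45,-.0005,.092]))
cv2.imwrite('pics/s4.png',np.hstack([cv2.resize(p['image'][80:220,190:310],(400,466)),cv2.resize(q['image'],(400,300))] if 0 else [cv2.resize(p['image'][80:230,180:320],(350,375)),cv2.resize(q['image'],(450,375))]))
E
```

```text
[0.45074073 0.00045376 0.18192892] [2.35046521e-03 3.21730215e-04 9.99996885e-01 7.76269081e-04] [-0.56454271 -0.17212731 -0.54623349]
((449.7239685058594, 0.8055877685546875), (186.49781799316406, 184.68072509765625), 84.1312484741211)
[[254.37770469 213.88280719]] [[254.41003409 208.96446026]]
```

View pics/s4.png

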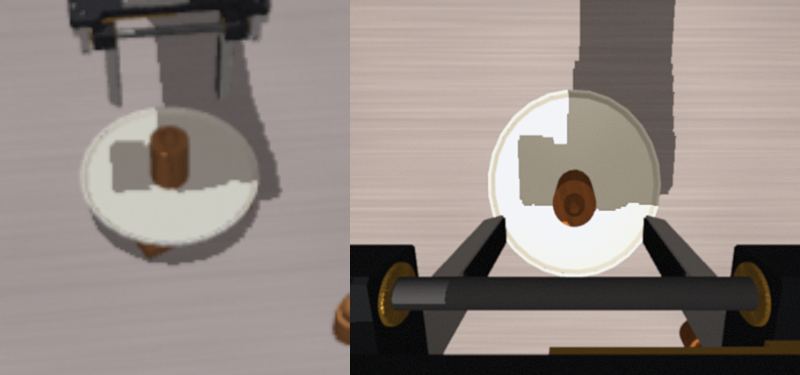

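The large plate is seated flat, with its stem at about (256,208) in the wrist view, as predicted. Next is the medium plate.

Request:
{"name": "step_arm", "arguments": {
  "steps": [
    [0,0,0,0.001,-0.06,0,0],
    [0,0,0,0.002,-0.12,0,0],
    [0,0,0,0.003,-0.18,0,0],
    [0,0,0,0.004,-0.24,0,0],
    [0,0,0,0.005,-0.3,0.01,0]
  ]
}}

```text
t: 10.92
tool_pos: [0.4437, -0.3017, 0.1687]
ee_rot: [-0.0, 0.0, 1.0, -0.0]
force: [1.0, 1.7, 0.1]
grip_width: 0.999
grasp_force: 0.0
```

Request:
{"name": "step_arm", "arguments": {
  "steps": [
    [0,0,0,0,-0.05,0.02,0],
    [0,0,0,0,-0.07,0.04,0],
    [0,0,0,0,-0.07,0.04,0],
    [0,0,0,0,-0.07,0.04,0]
  ]
}}

```text
t: 11.42
tool_pos: [0.4438, -0.369, 0.1291]
ee_rot: [-0.001, 0.0, 1.0, 0.0]
force: [-0.0, -0.1, 0.2]
grip_width: 0.999
grasp_force: 0.0
```

```bash
python3 - <<'E'
from h import *
p=viewer.get_image('wrist'); cv2.imwrite('pics/w5.png',p['image'])
s=sense(); print(s['tool_pos'],s['ee_rot'])
print('pin tip,stem',pix(p,[[.445,-.370,.076],[.445,-.370,.062]]),p['mtx'][0,0])
w=world(p,'plate_medium',.01); print(cv2.minAreaRect((w*1000).astype(np.float32)))
E
```

```text
[ 0.4442034  -0.36881537  0.12957919] [-9.36997239e-05 -1.37057186e-04  9.99999967e-01  1.97694721e-04]
pin tip,stem [[254.062921   222.86633919]
 [254.11265396 217.03837054]] 313.11015732537675
((443.82904052734375, -369.02972412109375), (144.46495056152344, 143.8806610107422), 39.20176315307617)
```

View pics/w5.png

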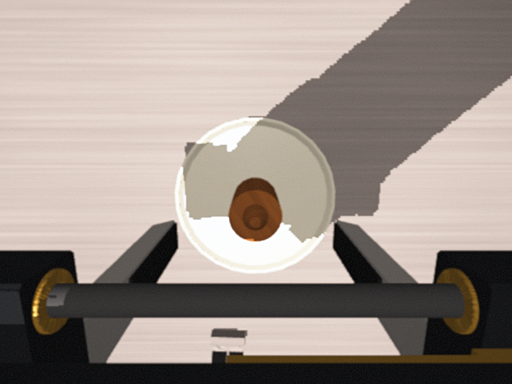

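The plate centre is at (0.444, −0.369), with its pin at (256,216), so the tool is over it. Descend and grip.

Request:
{"name": "step_arm", "arguments": {
  "steps": [
    [0,0,0,0,0,0.04,0],
    [0,0,0,0,0,0.07,0],
    [0,0,0,0,0,0.081,0.3],
    [0,0,0,0,0,0.081,1],
    [0,0,0,0,0,0.081,1]
  ]
}}

```text
t: 12.15
tool_pos: [0.4446, -0.3701, 0.0497]
ee_rot: [0.001, 0.0, 1.0, -0.0]
force: [0.6, 0.2, 0.4]
grip_width: 0.715
grasp_force: 0.0
```

Request:
{"name": "step_arm", "arguments": {
  "steps": [
    [0,0,0,0,0,0,1],
    [0,0,0,0,0,0,1],
    [0,0,0,0,0,0,1],
    [0,0,0,0,0,0,1],
    [0,0,0,0,0,0,1]
  ]
}}

```text
t: 12.78
tool_pos: [0.4441, -0.3697, 0.0488]
ee_rot: [0.0, 0.0, 1.0, 0.0]
force: [-0.8, 1.6, 5.7]
grip_width: 0.426
grasp_force: 30.0
```

Request:
{"name": "step_arm", "arguments": {
  "steps": [
    [0,0,0,0,0,0,1],
    [0,0,0,0,0,0,1]
  ]
}}

```text
t: 13.02
tool_pos: [0.4441, -0.3698, 0.0488]
ee_rot: [0.0, 0.0, 1.0, 0.0]
force: [-1.1, 2.0, 7.3]
grip_width: 0.427
grasp_force: 30.0
```

Request:
{"name": "step_arm", "arguments": {
  "steps": [
    [0,0,0,0,0,-0.015,1],
    [0,0,0,0,0,-0.045,1],
    [0,0,0,0,0,-0.085,1],
    [0,0,0,0,0,-0.12,1],
    [0,0,0,0,0,-0.135,1]
  ]
}}

```text
t: 13.65
tool_pos: [0.4443, -0.3702, 0.1857]
ee_rot: [0.001, 0.0, 1.0, -0.001]
force: [0.9, -0.1, -4.1]
grip_width: 0.424
grasp_force: 30.0
```

Request:
{"name": "step_arm", "arguments": {
  "steps": [
    [0,0,0,0,0.02,0,1],
    [0,0,0,-0.001,0.06,0,1],
    [0,0,0,-0.002,0.11,0,1],
    [0,0,0,-0.003,0.16,0,1],
    [0,0,0,-0.004,0.21,0,1]
  ]
}}

```text
t: 14.28
tool_pos: [0.4475, -0.1582, 0.1831]
ee_rot: [-0.0, 0.0, 1.0, 0.0]
force: [0.8, 0.4, -4.0]
grip_width: 0.425
grasp_force: 30.0
```

Request:
{"name": "step_arm", "arguments": {
  "steps": [
    [0,0,0,0,0.05,0,1],
    [0,0,0,0,0.095,0,1],
    [0,0,0,0,0.13,0,1],
    [0,0,0,0,0.15,0,1],
    [0,0,0,0,0.15,0,1]
  ]
}}

```text
t: 14.9
tool_pos: [0.4478, -0.0086, 0.1831]
ee_rot: [-0.0, -0.001, 1.0, -0.0]
force: [-0.0, -0.8, -3.9]
grip_width: 0.423
grasp_force: 30.0
```

Request:
{"name": "step_arm", "arguments": {
  "steps": [
    [0,0,0,0,0,0,1],
    [0,0,0,0,0,0,1]
  ]
}}

```text
t: 15.15
tool_pos: [0.4481, -0.0107, 0.1834]
ee_rot: [-0.0, 0.001, 1.0, -0.0]
force: [0.5, -0.1, -3.6]
grip_width: 0.421
grasp_force: 30.0
```

Request:
{"name": "step_arm", "arguments": {
  "steps": [
    [0,0,0,-0.001,0.007,0,1],
    [0,0,0,-0.001,0.0105,0,1],
    [0,0,0,-0.001,0.0105,0,1],
    [0,0,0,-0.001,0.0105,0,1]
  ]
}}

```text
t: 15.65
tool_pos: [0.4492, 0.0006, 0.1835]
ee_rot: [-0.0, 0.0, 1.0, -0.0]
force: [-0.4, 0.0, -2.4]
grip_width: 0.425
grasp_force: 30.0
```

```bash
python3 - <<'E'
from h import *
s=sense(); print(s['tool_pos'],s['ee_rot'])
p=viewer.get_image('scene')
for n,z in (('plate_medium',.1446),('plate_large',.04)):
    w=world(p,n,z)
    if w is not None: print(n,cv2.minAreaRect((w*1000).astype(np.float32)),cv2.minEnclosingCircle((w*1000).astype(np.float32)))
E
```

```text
[0.44916251 0.00064985 0.18347454] [-4.64751025e-05  3.00242649e-04  9.99999953e-01 -3.56544224e-05]
plate_medium ((447.30596923828125, 0.002288818359375), (139.80682373046875, 142.49404907226562), 49.290218353271484) ((448.7862854003906, 1.2284367084503174), 72.72335815429688)
plate_large ((467.1188659667969, -0.4025726318359375), (186.20375061035156, 150.2605438232422), 85.54464721679688) ((448.4243469238281, 0.052738431841135025), 94.55854034423828)
```

Aligned within about 1 mm, so I'll lower it.

Request:
{"name": "step_arm", "arguments": {
  "steps": [
    [0,0,0,0,0,0.01,1],
    [0,0,0,0,0,0.02,1],
    [0,0,0,0,0,0.026,1],
    [0,0,0,0,0,0.031,1],
    [0,0,0,0,0,0.035,1]
  ]
}}

```text
t: 16.42
tool_pos: [0.4492, 0.0007, 0.1481]
ee_rot: [-0.0, 0.0, 1.0, -0.0]
force: [0.2, -0.1, -3.6]
grip_width: 0.426
grasp_force: 30.0
```

Request:
{"name": "step_arm", "arguments": {
  "steps": [
    [0,0,0,0,0,0.003,1],
    [0,0,0,0,0,0.005,1],
    [0,0,0,0,0,0.007,1],
    [0,0,0,0,0,0.008,1]
  ]
}}

```text
t: 16.92
tool_pos: [0.4495, 0.0007, 0.1407]
ee_rot: [0.0, 0.0, 1.0, 0.0]
force: [-2.6, -1.3, 14.5]
grip_width: 0.427
grasp_force: 30.0
```

Request:
{"name": "step_arm", "arguments": {
  "steps": [
    [0,0,0,0,0,0,0.5],
    [0,0,0,0,0,0,0],
    [0,0,0,0,0,0,0],
    [0,0,0,0,0,0,0],
    [0,0,0,0,0,0,0]
  ]
}}

```text
t: 17.55
tool_pos: [0.4492, 0.0007, 0.1405]
ee_rot: [-0.0, 0.0, 1.0, 0.0]
force: [0.6, 0.4, -0.9]
grip_width: 0.89
grasp_force: 0.0
```

Request:
{"name": "step_arm", "arguments": {
  "steps": [
    [0,0,0,0,0,-0.02,0],
    [0,0,0,0,0,-0.06,0],
    [0,0,0,0,0,-0.09,0],
    [0,0,0,0,0,-0.09,0]
  ]
}}

```text
t: 18.05
tool_pos: [0.4503, 0.0009, 0.2323]
ee_rot: [0.002, 0.0, 1.0, 0.001]
force: [-0.3, -0.2, 0.2]
grip_width: 1.002
grasp_force: 0.0
```

```bash
python3 - <<'E'
from h import *
s=sense(); print(s['tool_pos'],s['ee_rot'],s['force'])
p=viewer.get_image('scene')
for n,z in (('plate_medium',.102),('plate_large',.04)):
    w=world(p,n,z); print(n,cv2.minAreaRect((w*1000).astype(np.float32)))
q=viewer.get_image('wrist'); print(pix(q,[.449,.0005,.168]), pix(q,[.449,.0005,.154]))
cv2.imwrite('pics/s6.png',np.hstack([cv2.resize(p['image'][80:230,180:320],(350,375)),cv2.resize(q['image'],(450,375))]))
E
```

```text
[0.45028325 0.00087553 0.23234209] [1.74261688e-03 3.34348673e-04 9.99998211e-01 6.55764415e-04] [-0.33031763 -0.21192875  0.24387059]
plate_medium ((447.869873046875, -0.8036880493164062), (142.76077270507812, 138.23165893554688), 84.07032775878906)
plate_large ((473.20391845703125, -1.855133056640625), (181.6252899169922, 137.39041137695312), 84.10494232177734)
[[255.28471311 217.75225167]] [[255.27773069 212.40749131]]
```

View pics/s6.png

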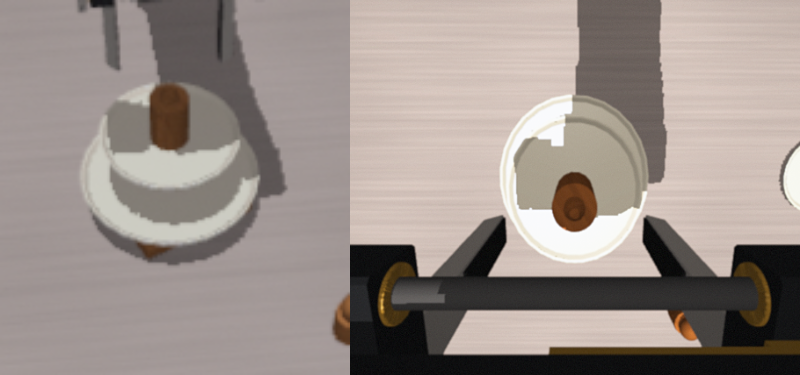

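Both plates stand straight, with the stem at about (256,212) in the wrist view as predicted. Next is the small plate.

Request:
{"name": "step_arm", "arguments": {
  "steps": [
    [0,0,0,0,0.06,0,0],
    [0,0,0,0,0.12,0,0],
    [0,0,0,0,0.18,0,0],
    [0,0,0,0,0.24,0.01,0],
    [0,0,0,0,0.29,0.03,0]
  ]
}}

```text
t: 18.88
tool_pos: [0.449, 0.2931, 0.1996]
ee_rot: [-0.0, -0.0, 1.0, 0.0]
force: [0.6, 0.5, 0.3]
grip_width: 0.999
grasp_force: 0.0
```

Request:
{"name": "step_arm", "arguments": {
  "steps": [
    [0,0,0,0,0.04,0.03,0],
    [0,0,0,0,0.047,0.07,0],
    [0,0,0,0,0.047,0.07,0],
    [0,0,0,0,0.047,0.07,0]
  ]
}}

```text
t: 19.38
tool_pos: [0.4499, 0.337, 0.1311]
ee_rot: [-0.0, 0.001, 1.0, -0.0]
force: [0.4, -0.4, 0.6]
grip_width: 0.998
grasp_force: 0.0
```

```bash
python3 - <<'E'
from h import *
p=viewer.get_image('wrist'); cv2.imwrite('pics/w7.png',p['image'])
s=sense(); print(s['tool_pos'],s['ee_rot'],s['q'].round(2))
print('pin tip,stem',pix(p,[[.449,.338,.076],[.449,.338,.062]]),p['mtx'][0,0])
w=world(p,'plate_small',.01); print(cv2.minAreaRect((w*1000).astype(np.float32)))
E
```

```text
[0.45016271 0.33722661 0.13172397] [4.37663681e-04 9.25536010e-04 9.99999429e-01 3.07730547e-04] [-0.89  0.36  0.16  1.96 -0.08  0.83  0.88]
pin tip,stem [[256.99976449 219.03049708]
 [256.89733946 213.44237278]] 313.11015732537675
((447.312255859375, 339.6431884765625), (97.72894287109375, 97.6312255859375), 89.91655731201172)
```

View pics/w7.png

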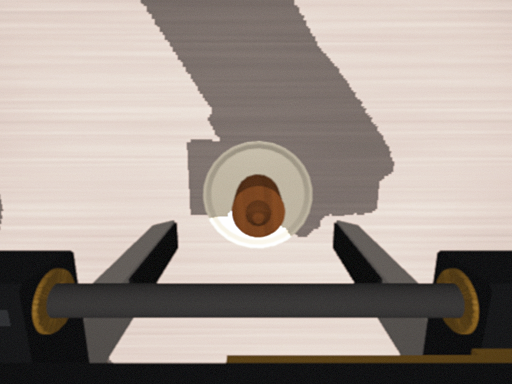

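The pin is at (258,212), so the centre is about (0.448, 0.339).

Request:
{"name": "step_arm", "arguments": {
  "steps": [
    [0,0,0,0.002,0.0015,0.04,0],
    [0,0,0,0.002,0.0015,0.07,0],
    [0,0,0,0.002,0.0015,0.083,0.3],
    [0,0,0,0.002,0.0015,0.083,1],
    [0,0,0,0.002,0.0015,0.083,1]
  ]
}}

```text
t: 20.1
tool_pos: [0.4481, 0.3396, 0.0488]
ee_rot: [0.001, 0.0, 1.0, 0.001]
force: [0.8, 0.3, 0.7]
grip_width: 0.718
grasp_force: 0.0
```

Request:
{"name": "step_arm", "arguments": {
  "steps": [
    [0,0,0,0,0,0,1],
    [0,0,0,0,0,0,1],
    [0,0,0,0,0,0,1],
    [0,0,0,0,0,0,1],
    [0,0,0,0,0,0,1]
  ]
}}

```text
t: 20.72
tool_pos: [0.4475, 0.3393, 0.0478]
ee_rot: [0.0, 0.0, 1.0, 0.0]
force: [-1.0, -0.5, 6.9]
grip_width: 0.421
grasp_force: 30.0
```

Request:
{"name": "step_arm", "arguments": {
  "steps": [
    [0,0,0,0,0,0,1],
    [0,0,0,0,0,0,1]
  ]
}}

```text
t: 20.98
tool_pos: [0.4475, 0.3393, 0.0478]
ee_rot: [0.0, 0.0, 1.0, 0.0]
force: [-0.5, 0.1, 6.7]
grip_width: 0.425
grasp_force: 30.0
```

Request:
{"name": "step_arm", "arguments": {
  "steps": [
    [0,0,0,0,0,-0.02,1],
    [0,0,0,0,0,-0.06,1],
    [0,0,0,0,0,-0.11,1],
    [0,0,0,0,0,-0.16,1],
    [0,0,0,0,-0.01,-0.19,1]
  ]
}}

```text
t: 21.6
tool_pos: [0.4476, 0.3298, 0.2398]
ee_rot: [0.001, -0.0, 1.0, 0.001]
force: [0.7, -0.9, -2.0]
grip_width: 0.423
grasp_force: 30.0
```

Request:
{"name": "step_arm", "arguments": {
  "steps": [
    [0,0,0,0,-0.03,-0.01,1],
    [0,0,0,0,-0.075,-0.01,1],
    [0,0,0,0,-0.125,-0.01,1],
    [0,0,0,0,-0.175,-0.01,1],
    [0,0,0,0,-0.22,-0.01,1]
  ]
}}

```text
t: 22.22
tool_pos: [0.4469, 0.1074, 0.2475]
ee_rot: [-0.0, 0.001, 1.0, 0.0]
force: [0.6, 0.2, -1.2]
grip_width: 0.426
grasp_force: 30.0
```

Request:
{"name": "step_arm", "arguments": {
  "steps": [
    [0,0,0,-0.001,-0.04,0,1],
    [0,0,0,-0.001,-0.075,0,1],
    [0,0,0,-0.001,-0.1,0,1],
    [0,0,0,-0.001,-0.108,0,1],
    [0,0,0,-0.001,-0.108,0,1]
  ]
}}

```text
t: 22.85
tool_pos: [0.4481, 0.0014, 0.2474]
ee_rot: [-0.0, 0.001, 1.0, 0.0]
force: [-0.5, 0.6, -2.0]
grip_width: 0.424
grasp_force: 30.0
```

Request:
{"name": "step_arm", "arguments": {
  "steps": [
    [0,0,0,0,0,0,1],
    [0,0,0,0,0,0,1]
  ]
}}

```text
t: 23.1
tool_pos: [0.4482, 0.002, 0.2474]
ee_rot: [-0.0, -0.0, 1.0, -0.0]
force: [0.0, 0.1, -1.7]
grip_width: 0.423
grasp_force: 30.0
```

```bash
python3 - <<'E'
from h import *
s=sense(); print(s['tool_pos'],s['ee_rot'],s['q'].round(2))
p=viewer.get_image('scene')
for n,z in (('plate_small',s['tool_pos'][2]-.0478+.01),('plate_medium',.102)):
    w=world(p,n,z)
    if w is not None: print(n,cv2.minAreaRect((w*1000).astype(np.float32)))
E
```

```text
[0.4482123  0.00197685 0.24740915] [-1.01668844e-04 -2.64333198e-04  9.99999959e-01 -3.16021756e-05] [-0.57  0.02  0.43  2.09 -0.01  1.04  1.44]
plate_small ((440.1882019042969, -3.077239990234375), (115.12227630615234, 94.47084045410156), 26.941892623901367)
plate_medium ((454.90240478515625, -0.49968719482421875), (140.94320678710938, 130.6514129638672), 84.1458511352539)
```

Request:
{"name": "step_arm", "arguments": {
  "steps": [
    [0,0,0,-0.001,-0.0015,0.01,1],
    [0,0,0,-0.001,-0.0015,0.02,1],
    [0,0,0,-0.001,-0.0015,0.028,1],
    [0,0,0,-0.001,-0.0015,0.034,1],
    [0,0,0,-0.001,-0.0015,0.038,1]
  ]
}}

```text
t: 23.88
tool_pos: [0.4491, -0.0003, 0.2091]
ee_rot: [-0.0, 0.0, 1.0, -0.0]
force: [-0.6, -0.9, -1.4]
grip_width: 0.427
grasp_force: 30.0
```

Request:
{"name": "step_arm", "arguments": {
  "steps": [
    [0,0,0,0,0,0.003,1],
    [0,0,0,0,0,0.005,1],
    [0,0,0,0,0,0.007,1],
    [0,0,0,0,0,0.008,1]
  ]
}}

```text
t: 24.38
tool_pos: [0.4495, -0.0003, 0.2017]
ee_rot: [0.0, 0.0, 1.0, 0.0]
force: [-1.4, 0.3, 12.2]
grip_width: 0.429
grasp_force: 30.0
```

Request:
{"name": "step_arm", "arguments": {
  "steps": [
    [0,0,0,0,0,0,0.5],
    [0,0,0,0,0,0,0],
    [0,0,0,0,0,0,0],
    [0,0,0,0,0,0,0],
    [0,0,0,0,0,0,0]
  ]
}}

```text
t: 25.0
tool_pos: [0.4492, -0.0003, 0.2015]
ee_rot: [-0.0, 0.0, 1.0, -0.0]
force: [-0.1, 0.0, -0.1]
grip_width: 0.889
grasp_force: 0.0
```

Request:
{"name": "step_arm", "arguments": {
  "steps": [
    [0,0,0,0,0,-0.02,0],
    [0,0,0,0,0,-0.06,0],
    [0,0,0,0,0,-0.09,0],
    [0,0,0,0,0,-0.09,0]
  ]
}}

```text
t: 25.5
tool_pos: [0.4501, -0.0002, 0.2933]
ee_rot: [0.002, 0.0, 1.0, 0.001]
force: [-0.0, 0.2, -0.9]
grip_width: 1.001
grasp_force: 0.0
```

```bash
python3 - <<'E'
from h import *
s=sense(); print(s['tool_pos'],s['ee_rot'],s['force'])
p=viewer.get_image('scene')
q=viewer.get_image('wrist'); print(pix(q,[.449,0,.230]), pix(q,[.449,0,.216]))
cv2.imwrite('pics/s8.png',np.hstack([cv2.resize(p['image'][60:230,180:320],(320,389)),cv2.resize(q['image'],(480,389))]))
E
```

```text
[ 4.50137385e-01 -1.51985285e-04  2.93305374e-01] [1.62741743e-03 2.95816259e-04 9.99998445e-01 6.11160518e-04] [-0.02746268  0.225173   -0.89059332]
[[255.772244   216.56902672]] [[255.72247966 211.25023892]]
```

View pics/s8.png

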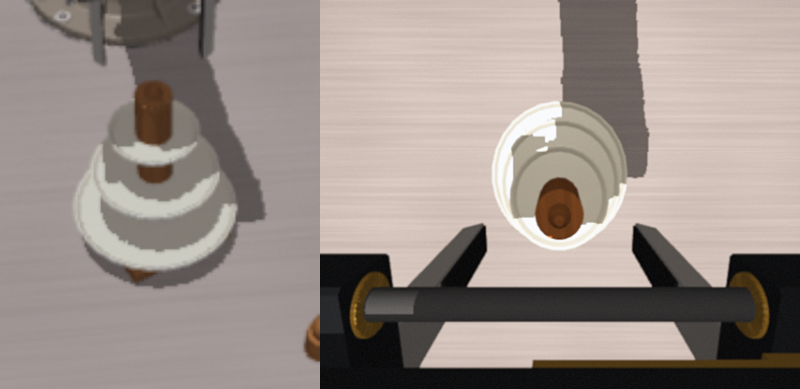

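All three plates are stacked straight, with the pin at about (255,212), as predicted. Next is the knob.

Request:
{"name": "step_arm", "arguments": {
  "steps": [
    [0,0,0,-0.045,0.038,0,0],
    [0,0,0,-0.09,0.076,0,0],
    [0,0,0,-0.135,0.114,0.02,0],
    [0,0,0,-0.175,0.148,0.05,0],
    [0,0,0,-0.188,0.161,0.09,0]
  ]
}}

```text
t: 26.22
tool_pos: [0.6385, 0.1628, 0.1985]
ee_rot: [-0.0, -0.001, 1.0, -0.0]
force: [0.3, -0.6, 0.2]
grip_width: 1.001
grasp_force: 0.0
```

Request:
{"name": "step_arm", "arguments": {
  "steps": [
    [0,0,0,0,0,0.05,0],
    [0,0,0,0,0,0.08,0],
    [0,0,0,0,0,0.08,0],
    [0,0,0,0,0,0.08,0]
  ]
}}

```text
t: 26.72
tool_pos: [0.6377, 0.1604, 0.1222]
ee_rot: [0.0, 0.001, 1.0, -0.0]
force: [-0.6, -0.4, 1.4]
grip_width: 1.001
grasp_force: 0.0
```

```bash
python3 - <<'E'
from h import *
p=viewer.get_image('wrist'); cv2.imwrite('pics/w9.png',p['image'])
s=sense(); print(s['tool_pos'],s['ee_rot'])
print('base z0, z34, ball 44',pix(p,[[.639,.161,0],[.639,.161,.034],[.639,.161,.044]]))
r=spotter.outline_of(p,'knob'); print([(x['confidence'],x['rect']) for x in r[:2]])
E
```

```text
[0.63795755 0.16060865 0.12272643] [7.03546122e-04 4.01206471e-04 9.99999649e-01 2.12807748e-04]
base z0, z34, ball 44 [[256.1049432  199.38343315]
 [256.23178456 209.38166736]
 [256.27566243 212.84032756]]
[(0.76, [238.3, 182.7, 44.3, 47.7])]
```

View pics/w9.png

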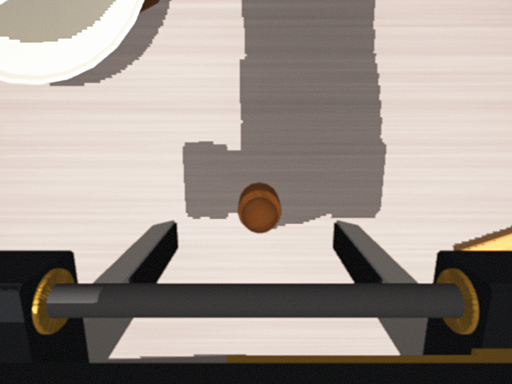

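The ball is at (259,214), so the knob is near (0.640, 0.163). Descend and grip.

Request:
{"name": "step_arm", "arguments": {
  "steps": [
    [0,0,0,-0.002,0.003,0.04,0],
    [0,0,0,-0.002,0.003,0.075,0],
    [0,0,0,-0.002,0.003,0.092,0.3],
    [0,0,0,-0.002,0.003,0.092,1],
    [0,0,0,-0.002,0.003,0.092,1]
  ]
}}

```text
t: 27.45
tool_pos: [0.6402, 0.1637, 0.031]
ee_rot: [0.001, 0.0, 1.0, 0.0]
force: [0.8, 0.1, 0.3]
grip_width: 0.716
grasp_force: 0.0
```

Request:
{"name": "step_arm", "arguments": {
  "steps": [
    [0,0,0,0,0,0,1],
    [0,0,0,0,0,0,1],
    [0,0,0,0,0,0,1],
    [0,0,0,0,0,0,1],
    [0,0,0,0,0,0,1]
  ]
}}

```text
t: 28.08
tool_pos: [0.6395, 0.1636, 0.0298]
ee_rot: [0.0, 0.0, 1.0, 0.0]
force: [-1.0, 0.2, 6.7]
grip_width: 0.386
grasp_force: 30.0
```

Request:
{"name": "step_arm", "arguments": {
  "steps": [
    [0,0,0,0,0,0,1],
    [0,0,0,0,0,0,1]
  ]
}}

```text
t: 28.32
tool_pos: [0.6394, 0.1636, 0.0298]
ee_rot: [0.0, 0.0, 1.0, 0.0]
force: [-1.3, -0.5, 6.7]
grip_width: 0.383
grasp_force: 30.0
```

Request:
{"name": "step_arm", "arguments": {
  "steps": [
    [0,0,0,0,0,-0.02,1],
    [0,0,0,0,0,-0.07,1],
    [0,0,0,0,0,-0.125,1],
    [0,0,0,0,0,-0.18,1],
    [0,0,0,0,0,-0.22,1]
  ]
}}

```text
t: 28.95
tool_pos: [0.6396, 0.1633, 0.2535]
ee_rot: [0.001, 0.001, 1.0, 0.0]
force: [0.6, 0.4, 0.1]
grip_width: 0.381
grasp_force: 30.0
```

Request:
{"name": "step_arm", "arguments": {
  "steps": [
    [0,0,0,0.01,-0.008,-0.025,1],
    [0,0,0,0.035,-0.03,-0.04,1],
    [0,0,0,0.07,-0.06,-0.04,1],
    [0,0,0,0.105,-0.09,-0.04,1],
    [0,0,0,0.14,-0.12,-0.04,1]
  ]
}}

```text
t: 29.58
tool_pos: [0.4979, 0.0424, 0.2904]
ee_rot: [0.0, 0.001, 1.0, 0.0]
force: [0.7, 0.0, -0.5]
grip_width: 0.385
grasp_force: 30.0
```

Request:
{"name": "step_arm", "arguments": {
  "steps": [
    [0,0,0,0.025,-0.022,0,1],
    [0,0,0,0.042,-0.036,0,1],
    [0,0,0,0.05,-0.043,0,1],
    [0,0,0,0.05,-0.043,0,1],
    [0,0,0,0.05,-0.043,0,1]
  ]
}}

```text
t: 30.2
tool_pos: [0.4498, 0.0014, 0.2895]
ee_rot: [-0.0, -0.0, 1.0, -0.0]
force: [0.4, -0.7, -0.9]
grip_width: 0.382
grasp_force: 30.0
```

```bash
python3 - <<'E'
from h import *
s=sense(); print(s['tool_pos'],s['ee_rot'])
p=viewer.get_image('scene'); z=s['tool_pos'][2]-.0298; x,y=s['tool_pos'][:2]
cv2.imwrite('pics/s10.png',cv2.resize(p['image'][40:230,170:330],(640,760) if 0 else (505,600)))
print('knob bottom, pin tip, knob top in crop px',((pix(p,[[x,y,z],[.449,0,.23],[x,y,z+.058]])-[170,40])*[505/160,600/190]).round(0).tolist())
E
```

```text
[0.44981135 0.00138538 0.28948924] [-7.82438219e-06 -6.12185403e-05  9.99999987e-01 -1.50010067e-04]
knob bottom, pin tip, knob top in crop px [[245.0, 149.0], [243.0, 179.0], [244.0, 87.0]]
```

View pics/s10.png

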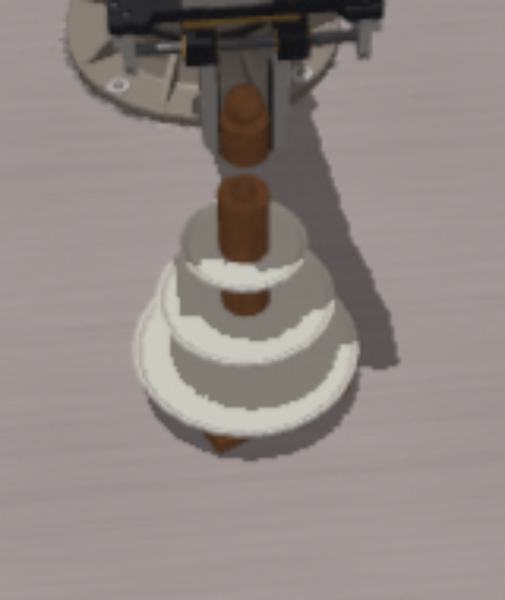

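The knob (244,149) is directly over the top pin (244,180). I'll lower it.

Request:
{"name": "step_arm", "arguments": {
  "steps": [
    [0,0,0,0,-0.001,0.01,1],
    [0,0,0,0,-0.001,0.02,1],
    [0,0,0,0,-0.001,0.027,1],
    [0,0,0,0,-0.001,0.033,1],
    [0,0,0,0,-0.001,0.037,1]
  ]
}}

```text
t: 30.88
tool_pos: [0.4492, -0.0003, 0.2521]
ee_rot: [-0.0, 0.0, 1.0, -0.0]
force: [-0.0, 0.3, 0.4]
grip_width: 0.382
grasp_force: 30.0
```

Request:
{"name": "step_arm", "arguments": {
  "steps": [
    [0,0,0,0,0,0.003,1],
    [0,0,0,0,0,0.005,1],
    [0,0,0,0,0,0.006,1],
    [0,0,0,0,0,0.007,1]
  ]
}}

```text
t: 31.38
tool_pos: [0.4493, -0.0003, 0.2456]
ee_rot: [0.0, 0.0, 1.0, 0.0]
force: [-0.9, -0.5, 10.5]
grip_width: 0.38
grasp_force: 30.0
```

Seated at the expected height. Release and retreat.

Request:
{"name": "step_arm", "arguments": {
  "steps": [
    [0,0,0,0,0,0,0.5],
    [0,0,0,0,0,0,0],
    [0,0,0,0,0,0,0],
    [0,0,0,0,0,0,0],
    [0,0,0,0,0,0,0]
  ]
}}

```text
t: 32.0
tool_pos: [0.4492, -0.0003, 0.2455]
ee_rot: [-0.0, 0.0, 1.0, -0.0]
force: [-0.4, 0.1, 0.8]
grip_width: 0.881
grasp_force: 0.0
```

Request:
{"name": "step_arm", "arguments": {
  "steps": [
    [0,0,0,0,0,-0.02,0],
    [0,0,0,0,0,-0.06,0],
    [0,0,0,0,0,-0.1,0],
    [0,0,0,0,0,-0.1,0]
  ]
}}

```text
t: 32.5
tool_pos: [0.4503, -0.0002, 0.3479]
ee_rot: [0.002, 0.0, 1.0, 0.001]
force: [0.4, -0.3, 0.2]
grip_width: 1.0
grasp_force: 0.0
```

```bash
python3 - <<'E'
from h import *
s=sense(); print(s['tool_pos'],s['force'])
p=viewer.get_image('scene')
q=viewer.get_image('wrist')
cv2.imwrite('pics/s11.png',np.hstack([cv2.resize(p['image'],(512,384)),cv2.resize(p['image'][40:230,180:320],(283,384))]))
print('expected knob base, top',((pix(p,[[.449,0,.216],[.449,0,.274]])-[180,40])*[283/140,384/190]+[512,0]).round(0).tolist())
E
```

```text
[ 4.50344157e-01 -1.71562693e-04  3.47908617e-01] [ 0.38842257 -0.25124686  0.20451495]
expected knob base, top [[648.0, 123.0], [647.0, 86.0]]
```

View pics/s11.png

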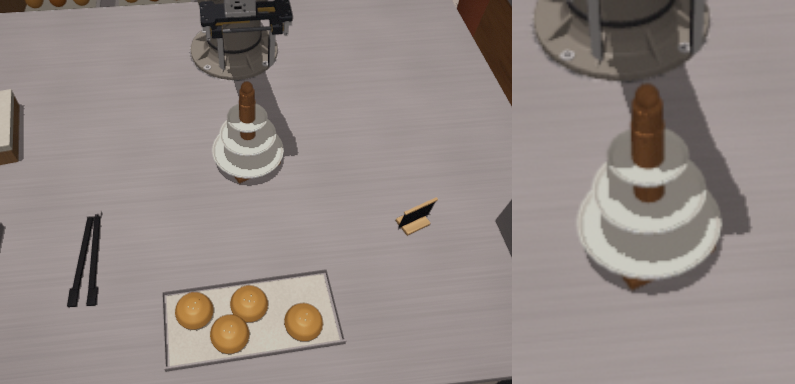

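The stand is complete and straight, with the knob top at (648,86) where expected. The tongs and sign haven't been moved.

```bash
python3 -c "
from cell import manip; print(manip.hand_in())"
```

```text
the job is handed in; nothing more can be done
None
```

The pastry stand is assembled in the order asked (large, medium, small, knob), all seated and straight in the last pictures with tongs and sign untouched, and I handed it in at about 33 s; no verdict came back.

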